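Set the model railway buildings on their foundations

TASK

Put each of the four model buildings (water tower, signal box, station house, goods shed) on the foundation slab whose outline matches it, standing upright in the middle and squarely within the drawn outline. Set them down, do not drop them, and leave the little timber stack and the crates between them where they are.

Things in the scene. Friction and masses are not known exactly. Their poses are not given: they have to be found in the camera images.
- tower: Stands loose, upright, on the tabletop at z = 0. Origin: centre of its underside, z up. Model water tower: 62 mm round grey base plate 4 mm thick, four thin green legs, and a dark steel tank of 58 mm diameter whose straight cylinder runs from 66 to 108 mm above the base (hopper below, low red-brown domed cap up to 116 mm). About 140 g; take it by the tank from above. Its yaw does not matter.
- signalbox: Stands loose, upright, on the tabletop at z = 0. Origin: centre of its underside, z up. Model signal box: square tower 46 x 46 mm, upright walls to 58 mm (brick below, pale with dark windows above), stepped dark pyramid roof up to 78 mm. x and y are square to its walls. About 110 g; any quarter turn is as good.
- station: Stands loose, upright, on the tabletop at z = 0. Origin: centre of its underside, z up. Model station house: 90 mm long (its x) and 56 mm wide (its y), pale upright walls to 42 mm with brick plinth, dark gabled roof with the ridge along x at 62 mm, no eaves overhang on the long sides, a small brick chimney near one end up to 75 mm. About 180 g; either way round is good.
- shed: Stands loose, upright, on the tabletop at z = 0. Origin: centre of its underside, z up. Model goods shed: long and narrow, 120 mm long (its x) and 40 mm wide (its y), brick upright walls to 34 mm, dark gabled roof with the ridge along x at 46 mm, no eaves overhang on the long sides. About 170 g; either way round is good.
- pad_round: Round concrete-grey foundation, 80 mm diameter, with a 62 mm circle on it: the water tower's. Fixed to the layout, 3 mm thick, so its top is 3 mm above the tabletop; the building's outline is drawn on it as a thin dark line, 9 mm inside its edge all round. Origin: centre of its underside, on the tabletop, z up. 
- pad_square: Square concrete-grey foundation, 64 x 64 mm, with a 46 x 46 mm outline: the signal box's. Fixed to the layout, 3 mm thick, so its top is 3 mm above the tabletop; the building's outline is drawn on it as a thin dark line, 9 mm inside its edge all round. Origin: centre of its underside, on the tabletop, z up. x and y square to its edges.
- pad_rect: Rectangular concrete-grey foundation, 108 mm (its x) by 74 mm (its y), with a 90 x 56 mm outline: the station house's. Fixed to the layout, 3 mm thick, so its top is 3 mm above the tabletop; the building's outline is drawn on it as a thin dark line, 9 mm inside its edge all round. Origin: centre of its underside, on the tabletop, z up. 
- pad_long: Long narrow concrete-grey foundation, 138 mm (its x) by 58 mm (its y), with a 120 x 40 mm outline: the goods shed's. Fixed to the layout, 3 mm thick, so its top is 3 mm above the tabletop; the building's outline is drawn on it as a thin dark line, 9 mm inside its edge all round. Origin: centre of its underside, on the tabletop, z up. 
- timber: Model timber stack: short brown beams glued into one loose piece, 40 mm long (its x), 27 mm wide, 18 mm high, in a gap between the slots of buildings and foundations. Origin: centre of its underside. Not to be moved. Two small fixed trees (60 mm high at most) stand in such gaps too; all bystanders are at least 80 mm from any building's or foundation's centre.
- crates: Two small wooden model crates joined into one loose piece, about 38 x 20 mm and 18 mm high, in another gap. Origin: underside, at the middle of the bigger crate. Not to be moved.

How it is judged:
At the end, for the whole second after the job is handed in: Each building is at rest on its own foundation, upright (0.06 rad; underside 1.5 to 6 mm up), within 10 mm of its centre; all but the round one in line with it to 0.17 rad (half turns, for the square one quarter turns, are equal). Timber and crates within 15 mm of their start (horizontal distance between tower and pad_round below 0.01 m and height (world z) of tower between 0.0015 and 0.006 m and angle between each of tower, signalbox, station, shed's own z axis and vertical below 0.06 rad and linear speed of each of tower, signalbox, station, shed below 0.02 m/s and horizontal distance between signalbox and pad_square below 0.01 m and height (world z) of signalbox between 0.0015 and 0.006 m and (angle between the x axis of signalbox and the x axis of pad_square, either way round below 0.17 rad or angle between the x axis of signalbox and the y axis of pad_square, either way round below 0.17 rad) and horizontal distance between station and pad_rect below 0.01 m and height (world z) of station between 0.0015 and 0.006 m and angle between the x axis of station and the x axis of pad_rect, either way round below 0.17 rad and horizontal distance between shed and pad_long below 0.01 m and height (world z) of shed between 0.0015 and 0.006 m and angle between the x axis of shed and the x axis of pad_long, either way round below 0.17 rad and distance of each of timber, crates from where it was at the start of the episode below 0.015 m); the robot touches nothing.
It fails at once if a building is dropped (falls free at more than 0.6 m/s, as from about 2 cm or more) ((linear speed of tower above 0.6 m/s and contact force between the fingers and tower below 0.05 N) or (linear speed of signalbox above 0.6 m/s and contact force between the fingers and signalbox below 0.05 N) or (linear speed of station above 0.6 m/s and contact force between the fingers and station below 0.05 N) or (linear speed of shed above 0.6 m/s and contact force between the fingers and shed below 0.05 N)).
It fails at once if the timber stack or the crates are shifted by more than 15 mm (distance of any of timber, crates from where it was at the start of the episode above 0.015 m).
It also fails if it takes over 134 s, if anything falls off the work surface, if the arm or the gripper's body presses on something with over 40 N, if the wrist force passes 120 N, or if a joint passes its speed limit or range.

ROBOT

A 7-joint arm with a two-finger parallel gripper is mounted at the origin on the work surface. World frame = base frame: x ahead of the robot, y to its left, z up, the work surface at z = 0. Lengths are in m, angles in rad, forces in N, time in s.
With the tool pointing down it reaches from about 0.35 to 0.775 m from the base axis. Payload 3.1 kg.
Tool frame: the origin (TCP) lies midway between the tips of the shut fingers; the grasp point (between the pads) lies 19 mm behind it (grip_depth is the distance from the TCP to the grasp point, in m); z points along the fingers, y is the line along which they close (so a half turn about z gives the same grasp; the last joint's range is limited). The gripper opens to 85 mm and grips with 20 to 120 N. Pads are 22 mm wide; open, the fingers measure 114 mm over their backs; the gripper's body (76 mm by 85 mm) begins 54 mm behind the grasp point. The pads swing forward as they close: fully open they stand 13 mm farther back than shut.
Start: joints at [1.188, 0.311, 0.014, 1.512, -0.004, 1.319, -0.027], TCP at [0.184, -0.518, 0.231] pointing down, gripper open.
Joint ranges: [-2.7, 2.7], [-0.3, 1.91], [-1.27, 1.3], [0.12, 2.57], [-1.44, 4.58], [0.2, 2.03], [-3.05, 3.05]. Speed limits (rad/s): [2.79, 2.79, 3.14, 3.14, 3.14, 3.14, 3.14].

INTERFACE

Orientations are given as a unit quaternion [w, x, y, z].
In Python, from plant import * gives the robot as it stands.
- The arm moves only by the shell command python3 -m jog 'ROWS' [FORCE]. ROWS is text: rows parted by semicolons, each of 7 numbers parted by spaces: the shift along the tool's x, y, z in cm, then the turn, a rotation vector about the tool's x, y, z in degrees, then the finger opening in cm, from 0 to 8.54. In form: x y z wx wy wz hand; .... A call has 1 to 10 rows; each row shifts and turns the commanded pose from where the row before left it, along the tool's axes as they then stand; what a row does not reach is not made up. A row lasts 1/10 s, in which the tool goes at most 50 mm and 8.59 degrees, less where a joint would pass 70% of its speed; a pose out of reach is approached as far as the arm can. A call is refused whole if a number of a shift passes 5 or a number of a turn 8.59, either way. A call with a gripper value outside its range is refused whole. The fingers move at their own pace and stop on an object; FORCE is the grip in N (left out, the last holds). Time passes only in rows, so rows that do not move let the fingers close. It gives the time, the measured TCP pose, the force, the opening and the grip force at its end, in the units of the state.
- state(): the state, without advancing time (a new reading comes with each control period).
- capture(name): name is "side" or "top" or "wrist"; returns the picture (420x560x3 uint8, red, green, blue); there is no depth.
- get_calibration(name): a dict with "K" (3x3 intrinsics, pixels), "k1" (the pictures are not rectified: a ray, as slopes to the right and down, at radius r is drawn at 1 + k1 r^2 times it, then the intrinsics apply), "pose" (4x4, takes a point from camera to world coordinates); the wrist camera has in their place "mount" (4x4, takes a point from camera to tool coordinates, whose origin is the TCP and whose axes are the flange's). Camera axes: x right, y up, looking along -z (the intrinsics and any distortion apply to the point x, -y, -z); pixel columns grow to the right and rows downward; lengths in m; the calibration is good to about 2 mm. A picture is of the moment at which its call begins: read the wrist's pose just before it. get_calibration takes no time and is no camera call.
- finish_job(): hands the job in; it is judged then, once.
The state is a dict: "t": time; "joints": joint angles; "joint_velocities": joint speeds; "effort": joint torques, N m; "tcp_pos": TCP position; "eef_rot": TCP orientation; "contact_force": force on the tool from outside, world axes, zero at the start; "wrist_torque": the same for the moment, N m; "finger_gap": finger opening in m; "grip_force": force on a finger pad.
Only numpy, scipy, OpenCV 4.12 (cv2) and the standard library are available. Lean on these libraries where they do the work, as an engineer would, in place of code of your own. Each camera call takes 0.05 s, during which the arm holds its last target. There are 200 camera calls.

## Working session

There is one attempt and no reset: what is moved stays moved. The work goes in short steps, Python scripts to look and compute and a shell command to move; the robot and the scene stay as the last step left them, time stands still between calls to the robot, and variables do not carry over. Pictures are saved under pics/ and viewed, at most 17 in all, crops included, and the job is handed in when it is done.

```bash
ls; mkdir -p pics; python3 - <<'E'
from plant import *
import cv2
for n in("top","side"):
    cv2.imwrite(f"pics/{n}0.png",cv2.cvtColor(capture(n),cv2.COLOR_RGB2BGR))
    c=get_calibration(n);print(n,c)
print(get_calibration("wrist"));s=state();print(s)
E
```

```text
pics
top {'K': array([[433.49490824,   0.        , 279.07146674],
       [  0.        , 433.49490824, 208.70848282],
       [  0.        ,   0.        ,   1.        ]]), 'k1': -0.02693949520723706, 'pose': array([[-0.00186355,  0.98198861, -0.18893091,  0.30444634],
       [-0.99975927, -0.00595987, -0.02111575, -0.02056728],
       [-0.02186143,  0.18884608,  0.98176333,  0.97198638],
       [ 0.        ,  0.        ,  0.        ,  1.        ]])}
side {'K': array([[519.5866718 ,   0.        , 280.11966689],
       [  0.        , 519.5866718 , 201.66117103],
       [  0.        ,   0.        ,   1.        ]]), 'k1': -0.18438027195021597, 'pose': array([[ 0.99532089,  0.06547556, -0.07105824,  0.43677354],
       [-0.09403959,  0.48744385, -0.86807549, -1.02319273],
       [-0.02220083,  0.87069595,  0.49132034,  0.62297226],
       [ 0.        ,  0.        ,  0.        ,  1.        ]])}
{'K': array([[333.67300043,   0.        , 279.4672978 ],
       [  0.        , 333.67300043, 209.05497223],
       [  0.        ,   0.        ,   1.        ]]), 'k1': -0.06882270338194404, 'mount': ar
[... 369 characters left out ...]
1.18827312,  0.31165678,  0.01400837,  1.51292029, -0.0044187 ,
        1.31921801, -0.02718982]), 'joint_velocities': array([ 0.00038397, -0.00196674,  0.00137415, -0.00294358,  0.001011  ,
        0.00057817, -0.0009746 ]), 'effort': array([ 9.51327238e-04, -3.80856121e+01,  1.46510219e-01, -2.31243324e+01,
        1.21377571e-02,  8.06325901e-03, -1.75565695e-08]), 'tcp_pos': array([ 0.18363134, -0.51772751,  0.23031414]), 'eef_rot': array([-1.06278442e-03,  9.85508762e-01,  1.69621053e-01, -2.22071053e-04]), 'contact_force': array([ 0.01686291, -0.48144038,  0.56445127]), 'wrist_torque': array([-0.01314156,  0.00288488,  0.01887523]), 'grip_force': 0.0, 'finger_gap': 0.08529719801589511}
```

View pics/top0.png

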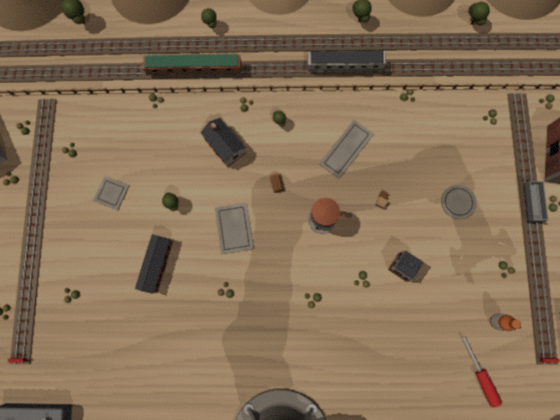

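View pics/side0.png

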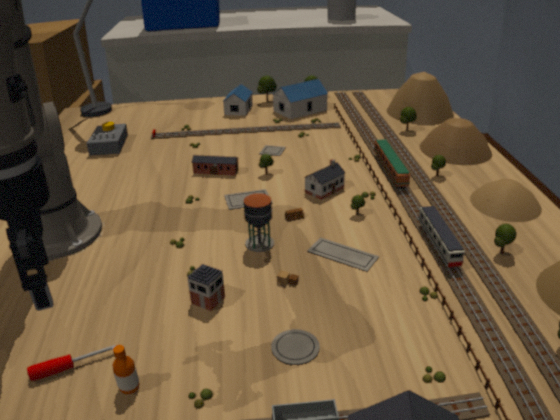

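```bash
cat > h.py <<'E'
import numpy as np,cv2
from plant import *
from scipy.spatial.transform import Rotation as R
def cam(n,s=None):
    c=get_calibration(n)
    if n!="wrist": return c["K"],c["k1"],c["pose"]
    s=s or state();T=np.eye(4);q=s["eef_rot"];T[:3,:3]=R.from_quat([q[1],q[2],q[3],q[0]]).as_matrix();T[:3,3]=s["tcp_pos"]
    return c["K"],c["k1"],T@c["mount"]
def proj(c,P):
    K,k,T=c;p=(np.atleast_2d(P)-T[:3,3])@T[:3,:3];a=np.c_[p[:,0]/-p[:,2],-p[:,1]/-p[:,2]]
    a=a*(1+k*(a**2).sum(1,keepdims=True));return a@np.diag([K[0,0],K[1,1]])+K[:2,2]
def back(c,uv,z):
    K,k,T=c;uv=np.atleast_2d(np.float64(uv))
    a0=(uv-K[:2,2])/[K[0,0],K[1,1]];a=a0.copy()
    for _ in range(20):a=a0/(1+k*(a**2).sum(1,keepdims=True))
    d=np.c_[a[:,0],-a[:,1],-np.ones(len(a))]@T[:3,:3].T
    return T[:3,3]+d*((z-T[2,3])/d[:,2:])
def tri(c1,u1,c2,u2):
    # nearest point of two rays
    A=[];b=[]
    for c,u in((c1,u1),(c2,u2)):
        o=c[2][:3,3];d=back(c,u,0)[0]-o;d/=np.linalg.norm(d);M=np.eye(3)-np.outer(d,d);A.append(M);b.append(M@o)
    return np.linalg.lstsq(np.vstack(A),np.hstack(b),rcond=None)[0]
E
python3 - <<'E'
import cv2,numpy as np
t=cv2.imread("pics/top0.png");s=cv2.imread("pics/side0.png")
def crop(im,u,v,f=5,w=200,h=300):
    M=np.float32([[f,0,w/2-f*u],[0,f,h/2-f*v]]);o=cv2.warpAffine(im,M,(w,h),flags=cv2.INTER_CUBIC)
    return cv2.convertScaleAbs(o,alpha=1.7,beta=10)
a=np.vstack([np.hstack([crop(t,*p) for p in((324,215),(407,265),(223,141),(154,264))]),
 np.hstack([crop(s,*p,f=4) for p in((258,222),(206,287),(325,180),(215,165))])])
cv2.imwrite("pics/c1.png",a)
b=np.hstack([crop(t,*p) for p in((459,202),(111,193),(235,229),(347,149))])
cv2.imwrite("pics/c2.png",b)
E
```

```text
(no output)
```

View pics/c1.png

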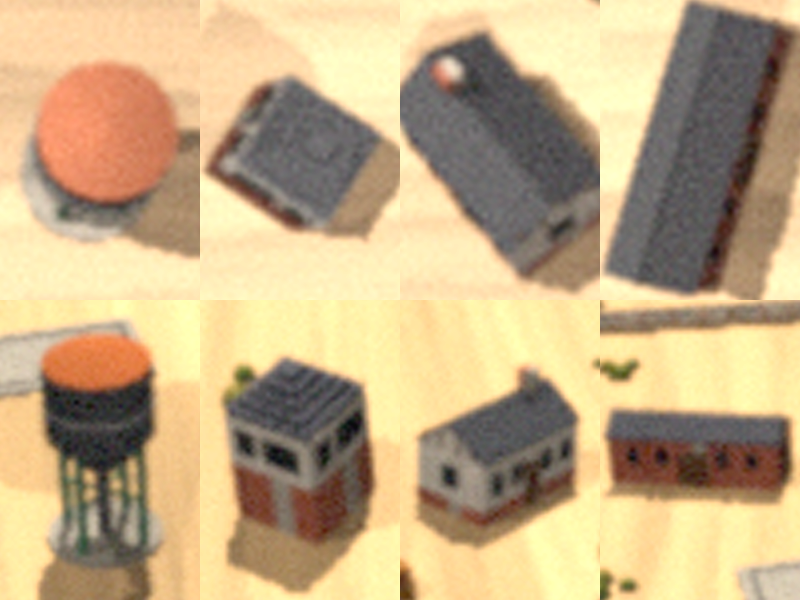

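View pics/c2.png

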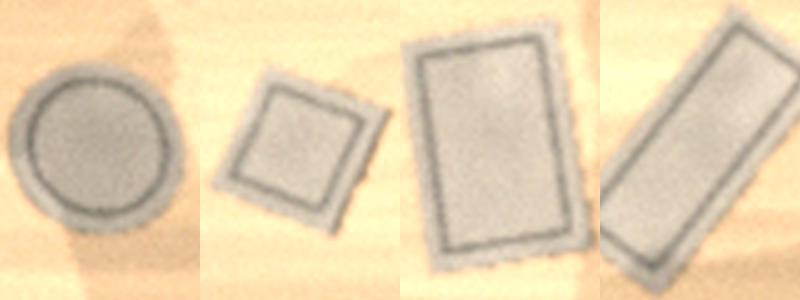

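```bash
cat > fit.py <<'E'
from h import *
from scipy.optimize import minimize
def box(a,b,z0,z1): return [(x*a/2,y*b/2,z) for x in(-1,1) for y in(-1,1) for z in(z0,z1)]
def disc(d,*zs): return [(d/2*np.cos(t),d/2*np.sin(t),z) for z in zs for t in np.linspace(0,6.283,40)]
def house(a,b,e,r): return box(a,b,0,e)+[(-a/2,0,r),(a/2,0,r)]
M={"tower":[disc(.062,0,.004),disc(.058,.066,.108)+disc(.02,.052,.116)],
"signalbox":[box(.046,.046,0,.058)+box(.012,.012,.07,.078)],
"station":[house(.09,.056,.042,.062)],"shed":[house(.12,.04,.034,.046)],
"pad_round":[disc(.08,0,.003)],"pad_square":[box(.064,.064,0,.003)],"pad_rect":[box(.108,.074,0,.003)],"pad_long":[box(.138,.058,0,.003)]}
F=4
def mask(im):
    im=cv2.GaussianBlur(im.astype(np.float32),(0,0),.7)
    im=cv2.resize(im,None,fx=F,fy=F,interpolation=cv2.INTER_CUBIC)+1
    r,g,b=im[...,0],im[...,1],im[...,2]
    return ((b/r>.78)|(g/r<.62)|(r+g+b<150)).astype(np.uint8)
def fit(name,views,p0,free=3):
    # views: list of (cam, mask); p=(x,y,yaw,z)
    p0=np.float64(list(p0)+[0]*(4-len(p0)))
    rois=[]
    for c,m in views:
        pts=proj(c,np.vstack(M[name])*1.0+[p0[0],p0[1],0]);lo=pts.min(0)-6;hi=pts.max(0)+6
        x0,y0,x1,y1=[int(v*F) for v in(*lo,*hi)];x0=max(x0,0);y0=max(y0,0)
        sub=m[y0:y1,x0:x1]; n,l=cv2.connectedComponents(sub)
        ui=(proj(c,[[p0[0],p0[1],np.vstack(M[name])[:,2].max()*.9]])[0]*F-[x0,y0]).astype(int)
        k=np.bincount(l[max(ui[1]-20,0):ui[1]+20,max(ui[0]-20,0):ui[0]+20].ravel(),minlength=n);k[0]=0
        rois.append((c,(l==k.argmax()).astype(np.uint8),x0,y0))
    def cost(q):
        x,y,a,z=(list(q)+[0]*4)[:4] if free==4 else (*q,p0[3])
        e=0
        for c,s,x0,y0 in rois:
            o=np.zeros_like(s)
            for part in M[name]:
                P=np.array(part);ca,sa=np.cos(a),np.sin(a)
                W=np.c_[P[:,0]*ca-P[:,1]*sa+x,P[:,0]*sa+P[:,1]*ca+y,P[:,2]+z]
                u=(proj(c,W)+.5)*F-.5-[x0,y0]
                cv2.fillConvexPoly(o,cv2.convexHull(np.round(u*16).astype(np.int32)),1,shift=4)
            w=1.
            e+=(o!=s).sum()/s.sum()
        return e
    best=None
    for da in ((0,) if "round" in name or name=="tower" else (-.15,0,.15)):
        q=p0[:free].copy();q[2]+=da
        for _ in range(3):
            sim=np.vstack([q]+[q+d for d in np.diag([.006,.006,.1,.005][:free])])
            r=minimize(cost,q,method="Nelder-Mead",options=dict(initial_simplex=sim,xatol=1e-5,fatol=1e-5));q=r.x
        if best is None or r.fun<best.fun:best=r
    return best.x,best.fun
E
cat > m1.py <<'E'
from fit import *
ims={n:cv2.cvtColor(cv2.imread(f"pics/{n}0.png"),cv2.COLOR_BGR2RGB) for n in("top","side")}
ms={n:mask(i) for n,i in ims.items()}
for n in ms: cv2.imwrite(f"pics/m_{n}.png",cv2.resize(ms[n]*255,None,fx=1/F,fy=1/F,interpolation=cv2.INTER_AREA))
ct,cs=cam("top"),cam("side")
G={"tower":(324,215,.1,0),"signalbox":(407,265,.06,.9),"station":(223,141,.05,.9),"shed":(154,264,.04,-.3),
"pad_round":(459,202,.003,0),"pad_square":(111,193,.003,-.4),"pad_rect":(235,229,.003,.1),"pad_long":(347,149,.003,-.7)}
for n,(u,v,z,a) in G.items():
    x,y=back(ct,(u,v),z)[0][:2]
    for lab,vw,fr in(("top",["top"],3),("side",["side"],3),("both",["top","side"],4)):
        q,e=fit(n,[(cam(k),ms[k]) for k in vw],(x,y,a),fr)
        print(n,lab,np.round(q,4),round(e,3))
for n,u,z in(("timber",(277,183),.018),("crates",(383,200),.018),("treeA",(280,117),.04),("treeB",(170,201),.04)):print(n,back(ct,u,z).round(3))
E
python3 - <<'E'
import cv2
t=cv2.imread("pics/top0.png")
for u,v in((300,260),(60,250),(260,270),(432,262),(459,202),(235,229),(345,215)):print(t[v-1:v+2,u-1:u+2].mean((0,1))[::-1].round())
E
time python3 m1.py
```

```text
[163. 138. 107.]
[163. 142. 110.]
[151. 126.  96.]
[162. 137. 107.]
[103.  96.  85.]
[122. 114. 102.]
[76. 61. 46.]
tower top [ 0.4628 -0.0947  0.0385] 0.235
tower side [ 0.4648 -0.1016  0.0863] 0.287
tower both [ 0.4646 -0.0941  0.1447 -0.0049] 0.497
signalbox top [ 0.3599 -0.2746  0.8244] 0.233
signalbox side [ 0.3624 -0.2729  0.7394] 0.296
signalbox both [ 3.606e-01 -2.733e-01  8.218e-01 -3.000e-04] 0.555
station top [0.6472 0.1294 0.6758] 0.114
station side [0.6461 0.1235 0.7945] 0.19
station both [ 0.6479  0.1301  0.7113 -0.004 ] 0.298
shed top [ 0.3657  0.2761 -0.2625] 0.036
shed side [ 0.3662  0.2723 -0.3534] 0.144
shed both [ 0.3663  0.2775 -0.2627 -0.0046] 0.171
pad_round top [ 0.5073 -0.4077 -0.0908] 0.135
pad_round side [ 0.5054 -0.4067  0.011 ] 0.167
pad_round both [ 0.5063 -0.4075  0.098  -0.005 ] 0.289
pad_square top [ 0.5333  0.3927 -0.3919] 0.135
pad_square side [ 0.5317  0.3941 -0.1492] 0.783
pad_square both [ 0.5336  0.3964 -0.3251 -0.0083] 0.939
pad_rect top [0.4492 0.104  0.1734] 0.095
pad_rect side [ 0.4585  0.0776 -0.6906] 0.317
pad_rect both [ 0.4506  0.1052  0.1309 -0.0155] 0.508
pad_long top [ 0.6333 -0.1561 -0.6973] 0.068
pad_long side [ 0.6339 -0.1603 -0.742 ] 0.24
pad_long both [ 0.6345 -0.1564 -0.7006 -0.0047] 0.293
timber [[0.547 0.005 0.018]]
crates [[ 0.506 -0.233  0.018]]
treeA [[ 0.697 -0.003  0.04 ]]
treeB [[0.503 0.241 0.04 ]]
real	0m12.071s
user	0m11.982s
sys	0m0.826s
```

```bash
sed -i 's/b\/r>.78/b\/r>.745/' fit.py; cat >> m1.py <<'E'
E
python3 m1.py | tee r1.txt; python3 - <<'E'
import cv2,numpy as np
a=cv2.imread("pics/m_top.png");b=cv2.imread("pics/m_side.png")
cv2.imwrite("pics/mm.png",cv2.resize(np.vstack([a[90:310],b[60:380]]),None,fx=1.1,fy=1.1))
E
```

```text
tower top [ 0.4628 -0.0951  0.0839] 0.197
tower side [ 0.4648 -0.1016  0.1103] 0.278
tower both [ 0.4648 -0.0941  0.1034 -0.0047] 0.451
signalbox top [ 0.3595 -0.274   0.8797] 0.187
signalbox side [ 0.3619 -0.2724  0.7541] 0.256
signalbox both [ 3.605e-01 -2.740e-01  8.616e-01  7.000e-04] 0.463
station top [0.6466 0.1283 0.6764] 0.082
station side [0.6446 0.1248 0.8124] 0.157
station both [ 0.6473  0.1293  0.7098 -0.0029] 0.236
shed top [ 0.3662  0.2763 -0.2589] 0.025
shed side [ 0.3655  0.2729 -0.3403] 0.131
shed both [ 0.3664  0.2778 -0.2522 -0.0044] 0.148
pad_round top [ 0.5068 -0.4082 -0.023 ] 0.079
pad_round side [ 0.5049 -0.4076  0.4507] 0.117
pad_round both [ 0.5062 -0.4079  0.1061 -0.0035] 0.188
pad_square top [ 0.5326  0.3925 -0.3887] 0.061
pad_square side [ 0.5329  0.3916 -0.1469] 0.476
pad_square both [ 0.5333  0.3944 -0.3716 -0.0057] 0.557
pad_rect top [0.448  0.1034 0.1715] 0.043
pad_rect side [ 0.4557  0.0799 -0.6057] 0.296
pad_rect both [ 0.4503  0.1055  0.1597 -0.0162] 0.455
pad_long top [ 0.6342 -0.1571 -0.6821] 0.029
pad_long side [ 0.6334 -0.1591 -0.7096] 0.158
pad_long both [ 0.6349 -0.1565 -0.6711 -0.004 ] 0.178
timber [[0.547 0.005 0.018]]
crates [[ 0.506 -0.233  0.018]]
treeA [[ 0.697 -0.003  0.04 ]]
treeB [[0.503 0.241 0.04 ]]
```

View pics/mm.png

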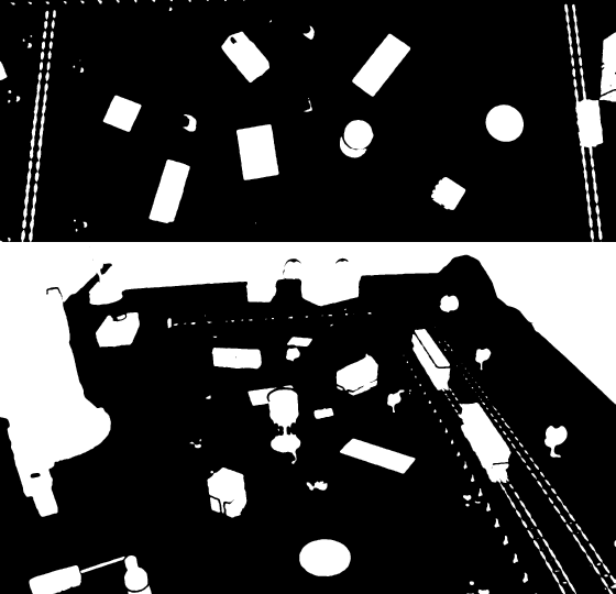

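```bash
cat > go.py <<'E'
import sys
from h import *
x,y,z,psi=map(float,sys.argv[1:5]);s=state();q=s["eef_rot"]
A=R.from_quat([q[1],q[2],q[3],q[0]]);a=np.radians(psi)/2
B=R.from_quat([np.cos(a),np.sin(a),0,0])
print("shift cm (before turn)",(A.inv().apply(np.array([x,y,z])-s["tcp_pos"])*100).round(2),"after turn",(B.inv().apply(np.array([x,y,z])-s["tcp_pos"])*100).round(2),"turn",np.degrees((A.inv()*B).as_rotvec()).round(1),"t",s["t"],"gap",s["finger_gap"])
E
python3 go.py .36 -.274 .20 47
```

```text
shift cm (before turn) [ 24.77 -17.07   3.07] after turn [29.85 -3.72  3.03] turn [ -0.1  -0.  -27.5] t 0.1 gap 0.08529719801589511
```

```bash
python3 -m jog '3.1 -2.13 0.38 0 0 0 8.5; 3.1 -2.13 0.38 0 0 0 8.5; 3.1 -2.13 0.38 0 0 0 8.5; 3.1 -2.13 0.38 0 0 0 8.5; 3.1 -2.13 0.38 0 0 0 8.5; 3.1 -2.13 0.38 0 0 0 8.5; 3.1 -2.13 0.38 0 0 0 8.5; 3.1 -2.13 0.38 0 0 0 8.5' 40; python3 -m jog '0 0 0 0 0 -6.9 8.5; 0 0 0 0 0 -6.9 8.5; 0 0 0 0 0 -6.9 8.5; 0 0 0 0 0 -6.9 8.5; 0 0 0 0 0 0 8.5; 0 0 0 0 0 0 8.5'
cat > look.py <<'E'
import sys
from fit import *
# look.py tag name x y yaw : wrist view, fit, save overlay
tag,name=sys.argv[1:3];p=list(map(float,sys.argv[3:6]))
s=state();im=capture("wrist");c=cam("wrist",s);m=mask(im);cv2.imwrite(f"pics/w_{tag}_raw.png",im[...,::-1])
q,e=fit(name,[(c,m)],p,3);print(name,q.round(4),"deg",np.degrees(q[2]).round(1),"res",round(e,3),"tcp",s["tcp_pos"].round(4),"rot",s["eef_rot"].round(3))
o=im[...,::-1].copy();o[cv2.resize(m,(560,420),interpolation=cv2.INTER_NEAREST)<1]//=2
for P in M[name]:
    P=np.array(P);ca,sa=np.cos(q[2]),np.sin(q[2]);W=np.c_[P[:,0]*ca-P[:,1]*sa+q[0],P[:,0]*sa+P[:,1]*ca+q[1],P[:,2]]
    cv2.polylines(o,[cv2.convexHull(np.round(proj(c,W)).astype(np.int32))],1,(0,255,0),1)
cv2.imwrite(f"pics/w_{tag}.png",o)
E
python3 look.py sb signalbox .36 -.274 .86
```

```text
t: 0.9
tcp_pos: [0.361, -0.2734, 0.2004]
eef_rot: [-0.0, 0.986, 0.17, -0.0]
contact_force: [0.9, -0.4, -0.1]
finger_gap: 0.0849
grip_force: 0.0
t: 1.5
tcp_pos: [0.3603, -0.2748, 0.2006]
eef_rot: [-0.0, 0.917, 0.399, -0.0]
contact_force: [0.6, 0.4, -1.0]
finger_gap: 0.0851
grip_force: 0.0
signalbox [ 0.3586 -0.2708  0.9861] deg 56.5 res 0.123 tcp [ 0.3603 -0.2748  0.2006] rot [-0.     0.917  0.399 -0.   ]
```

View pics/w_sb.png

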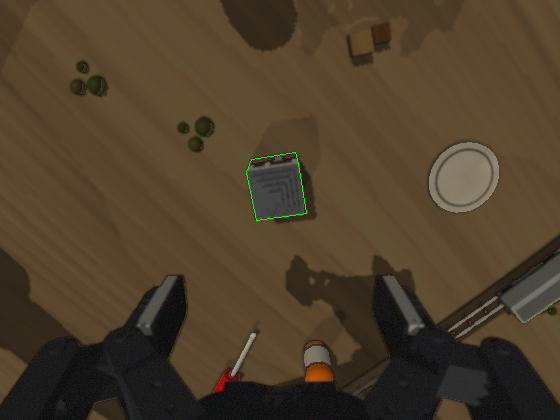

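```bash
python3 go.py .359 -.272 .018 56.3
```

```text
shift cm (before turn) [ 0.11 -0.28 18.27] after turn [ 0.16 -0.27 18.27] turn [-0.   0.  -9.3] t 1.55 gap 0.08494599580393478
```

```bash
python3 -m jog '0 0 0 0 0 -4.65 8.5; 0 0 0 0 0 -4.65 8.5; 0.16 -0.27 3.5 0 0 0 8.5; 0 0 3.5 0 0 0 8.5; 0 0 3.5 0 0 0 8.5; 0 0 2.8 0 0 0 8.5; 0 0 2.5 0 0 0 8.5; 0 0 1.5 0 0 0 8.5; 0 0 1 0 0 0 8.5; 0 0 0 0 0 0 8.5'; python3 -m jog '0 0 0 0 0 0 6; 0 0 0 0 0 0 4; 0 0 0 0 0 0 4; 0 0 0 0 0 0 4; 0 0 0 0 0 0 4; 0 0 0 0 0 0 4; 0 0 0 0 0 0 4' 40; python3 -m jog '0 0 -1 0 0 0 4; 0 0 -2 0 0 0 4;0 0 -4 0 0 0 4; 0 0 -4 0 0 0 4;0 0 -4 0 0 0 4;0 0 -2 0 0 0 4;0 0 0 0 0 0 4'; python3 go.py .5328 .3925 .19 66.9
```

```text
t: 2.55
tcp_pos: [0.3584, -0.2714, 0.0168]
eef_rot: [-0.001, 0.881, 0.472, -0.001]
contact_force: [-0.4, 0.3, -0.2]
finger_gap: 0.0852
grip_force: 0.0
t: 3.25
tcp_pos: [0.3601, -0.2727, 0.0189]
eef_rot: [0.001, 0.881, 0.473, 0.0]
contact_force: [-0.5, -0.0, 6.1]
finger_gap: 0.0453
grip_force: 42.3
t: 3.95
tcp_pos: [0.3613, -0.2733, 0.1916]
eef_rot: [0.004, 0.881, 0.473, 0.002]
contact_force: [0.4, -0.5, -0.8]
finger_gap: 0.0452
grip_force: 41.6
shift cm (before turn) [ 64.96 -22.52  -0.07] after turn [ 67.97 -10.35   0.16] turn [  0.5   0.1 -10.5] t 3.95 gap 0.04517268545572837
```

```bash
python3 -m jog '2 -0.7 0 0 0 0 4; 3.8 -1.3 0 0 0 0 4; 3.8 -1.3 0 0 0 0 4; 3.8 -1.3 0 0 0 0 4; 3.8 -1.3 0 0 0 0 4; 3.8 -1.3 0 0 0 0 4; 3.8 -1.3 0 0 0 0 4; 3.8 -1.3 0 0 0 0 4; 3.8 -1.3 0 0 0 0 4; 3.8 -1.3 0 0 0 0 4'; python3 -m jog '3.8 -1.3 0 0 0 0 4; 3.8 -1.3 0 0 0 0 4; 3.8 -1.3 0 0 0 0 4; 3.8 -1.3 0 0 0 0 4; 2 -0.7 0 0 0 0 4; 0 0 0 0 0 -3.5 4; 0 0 0 0 0 -3.5 4; 0 0 0 0 0 -3.5 4; 0 0 0 0 0 0 4; 0 0 0 0 0 0 4'; python3 look.py ps pad_square .5326 .3925 -.389;python3 go.py .5328 .3925 .19 66.9
```

```text
t: 4.95
tcp_pos: [0.455, 0.0993, 0.1864]
eef_rot: [-0.0, 0.881, 0.473, -0.001]
contact_force: [0.8, 0.5, -0.6]
finger_gap: 0.0456
grip_force: 41.6
t: 5.95
tcp_pos: [0.5014, 0.2735, 0.1866]
eef_rot: [-0.0, 0.835, 0.551, -0.001]
contact_force: [0.3, 0.5, -0.2]
finger_gap: 0.0455
grip_force: 41.6
pad_square [ 0.5312  0.393  -0.3918] deg -22.4 res 0.078 tcp [0.5014 0.2735 0.1866] rot [-0.     0.835  0.551 -0.001]
shift cm (before turn) [12.16 -1.79 -0.32] after turn [12.16 -1.79 -0.3 ] turn [-0.1  0.1 -0. ] t 6.0 gap 0.0459322464902232
```

View pics/w_ps.png

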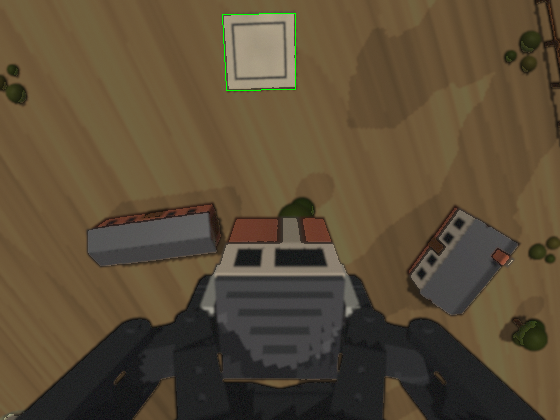

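```bash
python3 -m jog '3 -0.4 0 0 0 -0.5 4; 3 -0.4 0 0 0 0 4; 3 -0.5 0 0 0 0 4; 3.1 -0.45 0 0 0 0 4; 0 0 2 0 0 0 4; 0 0 4 0 0 0 4; 0 0 4 0 0 0 4; 0 0 2.5 0 0 0 4; 0 0 1.5 0 0 0 4; 0 0 0 0 0 0 4'; python3 go.py .5315 .3928 .022 67.4
```

```text
t: 7.0
tcp_pos: [0.5313, 0.3909, 0.0451]
eef_rot: [0.0, 0.832, 0.555, -0.003]
contact_force: [-0.0, -0.4, -0.9]
finger_gap: 0.0456
grip_force: 41.6
shift cm (before turn) [ 0.19 -0.05  2.31] after turn [ 0.18 -0.05  2.31] turn [-0.1  0.3  0. ] t 7.0 gap 0.04557604341156383
```

```bash
python3 -m jog '0.18 0 1 0 0 0 4; 0 0 0.7 0 0 0 4; 0 0 0.35 0 0 0 4; 0 0 0.15 0 0 0 4; 0 0 0.1 0 0 0 4; 0 0 0.1 0 0 0 4; 0 0 0 0 0 0 4;  0 0 0 0 0 0 4'
```

```text
t: 7.8
tcp_pos: [0.5334, 0.3942, 0.0241]
eef_rot: [-0.0, 0.832, 0.555, 0.0]
contact_force: [-0.1, 0.4, -1.7]
finger_gap: 0.0456
grip_force: 41.6
```

```bash
python3 -m jog '0 0 0.1 0 0 0 4; 0 0 0 0 0 0 4'; python3 -m jog '0 0 0.1 0 0 0 4; 0 0 0 0 0 0 4';python3 -m jog '0 0 0.1 0 0 0 4; 0 0 0 0 0 0 4'
```

```text
t: 8.0
tcp_pos: [0.5332, 0.3941, 0.0228]
eef_rot: [0.0, 0.832, 0.555, -0.0]
contact_force: [-0.5, -0.4, -0.7]
finger_gap: 0.0458
grip_force: 41.6
t: 8.2
tcp_pos: [0.5334, 0.3943, 0.0221]
eef_rot: [-0.0, 0.832, 0.555, 0.0]
contact_force: [-0.1, -0.1, -0.1]
finger_gap: 0.0453
grip_force: 41.6
t: 8.4
tcp_pos: [0.5334, 0.3943, 0.0221]
eef_rot: [0.0, 0.832, 0.555, 0.0]
contact_force: [-1.9, -1.2, 4.1]
finger_gap: 0.0456
grip_force: 42.2
```

```bash
python3 -m jog '0 0 0 0 0 0 5.5; 0 0 0 0 0 0 7; 0 0 0 0 0 0 8.5; 0 0 0 0 0 0 8.5; 0 0 -2 0 0 0 8.5; 0 0 -4 0 0 0 8.5; 0 0 -4 0 0 0 8.5; 0 0 -4 0 0 0 8.5; 0 0 -4 0 0 0 8.5; 0 0 0 0 0 0 8.5'; python3 look.py sb2 signalbox .532 .393 -.39;  python3 go.py .647 .1285 .20 39
```

```text
t: 9.4
tcp_pos: [0.5356, 0.3974, 0.2086]
eef_rot: [-0.001, 0.832, 0.555, 0.007]
contact_force: [0.6, -0.7, 1.1]
finger_gap: 0.0847
grip_force: 0.0
signalbox [ 0.5333  0.3954 -0.4186] deg -24.0 res 0.249 tcp [0.5356 0.3974 0.2086] rot [-0.001  0.832  0.555  0.007]
shift cm (before turn) [-20.4   20.66   0.42] after turn [-8.1  27.88  0.5 ] turn [ 0.1 -0.5 28.4] t 9.45 gap 0.08538989771405342
```

```bash
python3 -m jog '-2.5 2.5 0 0 0 0 8.5; -3.5 3.5 0 0 0 0 8.5; -3.5 3.6 0 0 0 0 8.5; -3.5 3.6 0 0 0 0 8.5; -3.5 3.6 0 0 0 0 8.5; -3.9 3.86 0 0 0 0 8.5; 0 0 0 0 0 7.1 8.5; 0 0 0 0 0 7.1 8.5; 0 0 0 0 0 7.1 8.5; 0 0 0 0 0 7.1 8.5'; python3 -m jog '0 0 0 0 0 0 8.5; 0 0 0 0 0 0 8.5'; python3 look.py st station .647 .1285 .68;  python3 go.py .647 .1285 .008 39
```

```text
t: 10.45
tcp_pos: [0.6428, 0.1309, 0.1986]
eef_rot: [-0.0, 0.943, 0.332, -0.002]
contact_force: [0.3, -0.0, -0.2]
finger_gap: 0.0849
grip_force: 0.0
t: 10.65
tcp_pos: [0.6431, 0.1313, 0.1995]
eef_rot: [0.0, 0.942, 0.335, -0.001]
contact_force: [-0.3, -0.1, 0.6]
finger_gap: 0.0854
grip_force: 0.0
station [0.6426 0.1286 0.6841] deg 39.2 res 0.061 tcp [0.6431 0.1313 0.1995] rot [ 0.     0.942  0.335 -0.001]
shift cm (before turn) [ 0.14  0.48 19.18] after turn [ 0.11  0.46 19.18] turn [-0.   0.1  0.2] t 10.7 gap 0.08524502153325743
```

View pics/w_st.png

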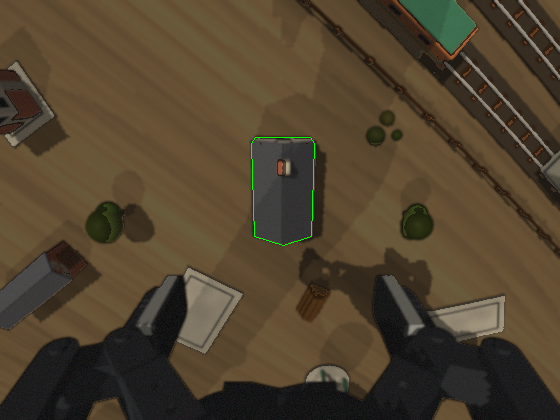

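```bash
python3 go.py .6432 .1286 .008 39.2; python3 -m jog '-0.15 0.2 3.5 0 0 0 8.5; 0 0 4 0 0 0 8.5; 0 0 4 0 0 0 8.5; 0 0 3 0 0 0 8.5; 0 0 2 0 0 0 8.5; 0 0 1.5 0 0 0 8.5; 0 0 0.8 0 0 0 8.5; 0 0 0 0 0 0 8.5; 0 0 0 0 0 0 8.5'
```

```text
shift cm (before turn) [-0.14  0.23 19.18] after turn [-0.18  0.22 19.18] turn [-0.   0.1 -0. ] t 10.7 gap 0.08524502153325743
t: 11.6
tcp_pos: [0.6447, 0.1294, 0.014]
eef_rot: [0.0, 0.943, 0.334, 0.001]
contact_force: [-0.1, -0.7, 0.7]
finger_gap: 0.0848
grip_force: 0.0
```

```bash
python3 -m jog '-0.1 0 0.25 0 0 0 8.5; 0 0 0.2 0 0 0 8.5; 0 0 0 0 0 0 7; 0 0 0 0 0 0 5; 0 0 0 0 0 0 5; 0 0 0 0 0 0 5; 0 0 0 0 0 0 5; 0 0 0 0 0 0 5' 45; python3 -m jog '0 0 -1 0 0 0 5; 0 0 -2 0 0 0 5; 0 0 -4 0 0 0 5; 0 0 -4 0 0 0 5;0 0 -4 0 0 0 5;0 0 -3 0 0 0 5;0 0 0 0 0 0 5;0 0 0 0 0 0 5'; python3 go.py .449 .104 .19 9.8
```

```text
t: 12.4
tcp_pos: [0.6435, 0.1285, 0.0088]
eef_rot: [0.0, 0.943, 0.334, 0.0]
contact_force: [0.3, 0.1, 2.7]
finger_gap: 0.0555
grip_force: 50.3
t: 13.2
tcp_pos: [0.6427, 0.1285, 0.1884]
eef_rot: [0.0, 0.943, 0.334, -0.0]
contact_force: [0.1, -0.1, -2.3]
finger_gap: 0.0557
grip_force: 49.9
shift cm (before turn) [-16.59 -10.3   -0.15] after turn [-19.5   -0.88  -0.16] turn [ 0.   0.  29.2] t 13.2 gap 0.05570395218700383
```

```bash
python3 -m jog '-2 -1.25 0 0 0 0 5; -3.6 -2.25 0 0 0 0 5; -3.6 -2.25 0 0 0 0 5; -3.6 -2.25 0 0 0 0 5; -3.7 -2.3 0 0 0 0 5; 0 0 0 0 0 7.3 5; 0 0 0 0 0 7.3 5; 0 0 0 0 0 7.3 5; 0 0 0 0 0 7.3 5; 0 0 0 0 0 0 5';python3 -m jog '0 0 0 0 0 0 5;0 0 0 0 0 0 5';  python3 go.py .448 .104 .012 9.8
```

```text
t: 14.2
tcp_pos: [0.4481, 0.1038, 0.1862]
eef_rot: [0.0, 0.996, 0.086, -0.003]
contact_force: [1.2, -0.4, -2.0]
finger_gap: 0.0556
grip_force: 49.8
t: 14.4
tcp_pos: [0.4493, 0.1043, 0.1875]
eef_rot: [0.0, 0.996, 0.087, -0.001]
contact_force: [-0.4, 0.7, -1.9]
finger_gap: 0.0555
grip_force: 49.8
shift cm (before turn) [-1.000e-01  1.000e-02  1.755e+01] after turn [-1.300e-01  1.000e-02  1.755e+01] turn [-0.   0.1  0.1] t 14.4 gap 0.05545054864990845
```

```bash
python3 -m jog '-0.1 0 2 0 0 0 5; 0 0 4 0 0 0 5; 0 0 4 0 0 0 5; 0 0 3.5 0 0 0 5; 0 0 2 0 0 0 5; 0 0 1 0 0 0 5; 0 0 0.4 0 0 0 5; 0 0 0.3 0 0 0 5; 0 0 0 0 0 0 5; 0 0 0 0 0 0 5'; for i in 1; do :; done; python3 -m jog '0 0 0.15 0 0 0 5; 0 0 0 0 0 0 5'; python3 -m jog '0 0 0.1 0 0 0 5; 0 0 0 0 0 0 5'
```

```text
t: 15.4
tcp_pos: [0.45, 0.1046, 0.0174]
eef_rot: [-0.0, 0.996, 0.086, 0.001]
contact_force: [0.5, 0.4, -1.7]
finger_gap: 0.0554
grip_force: 49.8
t: 15.6
tcp_pos: [0.4493, 0.1043, 0.0152]
eef_rot: [0.0, 0.996, 0.086, 0.0]
contact_force: [-1.1, -0.1, -1.4]
finger_gap: 0.0554
grip_force: 49.8
t: 15.8
tcp_pos: [0.4489, 0.1043, 0.0139]
eef_rot: [0.0, 0.996, 0.086, -0.0]
contact_force: [0.4, -1.0, -1.1]
finger_gap: 0.0553
grip_force: 49.8
```

```bash
python3 -m jog '0 0 0.1 0 0 0 5; 0 0 0 0 0 0 5'|grep -E 'tcp|cont'; python3 -m jog '0 0 0.1 0 0 0 5; 0 0 0 0 0 0 5'|grep -E 'tcp|cont'
```

```text
tcp_pos: [0.4488, 0.1043, 0.0127]
contact_force: [-0.5, -0.5, -2.4]
tcp_pos: [0.4489, 0.1044, 0.0118]
contact_force: [0.1, 0.2, -0.3]
```

```bash
python3 -m jog '0 0 0.05 0 0 0 5; 0 0 0 0 0 0 6; 0 0 0 0 0 0 7; 0 0 0 0 0 0 8.5; 0 0 0 0 0 0 8.5; 0 0 -2 0 0 0 8.5; 0 0 -4 0 0 0 8.5; 0 0 -4 0 0 0 8.5; 0 0 -4 0 0 0 8.5; 0 0 -4 0 0 0 8.5'; python3 -m jog '0 0 0 0 0 0 8.5; 0 0 0 0 0 0 8.5'; python3 look.py st2 station .448 .104 .17;  python3 go.py .366 .276 .20 -14.8
```

```text
t: 17.2
tcp_pos: [0.4486, 0.1043, 0.193]
eef_rot: [0.0, 0.996, 0.086, 0.0]
contact_force: [1.1, 1.0, 0.3]
finger_gap: 0.0849
grip_force: 0.0
t: 17.4
tcp_pos: [0.4496, 0.1044, 0.1923]
eef_rot: [0.0, 0.996, 0.086, 0.001]
contact_force: [-0.8, -0.5, -1.2]
finger_gap: 0.085
grip_force: 0.0
station [0.4471 0.1062 0.1995] deg 11.4 res 0.186 tcp [0.4496 0.1044 0.1923] rot [0.    0.996 0.086 0.001]
shift cm (before turn) [ -5.2  -18.35  -0.91] after turn [-12.37 -14.51  -0.91] turn [ 0.   0.  24.6] t 17.45 gap 0.08515599776808076
```

View pics/w_st2_raw.png

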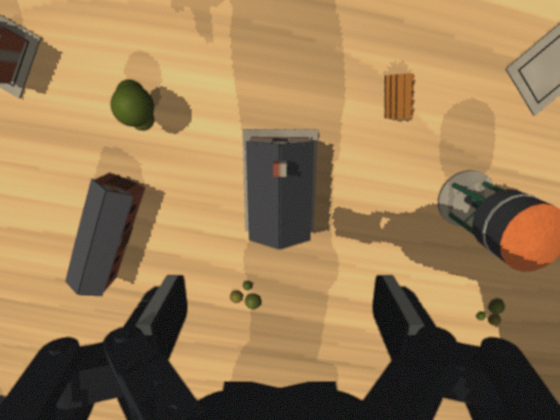

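```bash
python3 -m jog '-1 -3 -0.2 0 0 0 8.5; -1 -3.8 -0.2 0 0 0 8.5; -1 -3.8 -0.2 0 0 0 8.5; -1 -3.8 -0.2 0 0 0 8.5; -1.2 -3.95 -0.1 0 0 0 8.5; 0 0 0 0 0 8.2 8.5; 0 0 0 0 0 8.2 8.5; 0 0 0 0 0 8.2 8.5; 0 0 0 0 0 0 8.5;  0 0 0 0 0 0 8.5'; python3 look.py sh shed .366 .2765 -.26;  python3 go.py .366 .276 .005 -14.8
```

```text
t: 18.45
tcp_pos: [0.3657, 0.2757, 0.1991]
eef_rot: [0.001, 0.992, -0.127, -0.001]
contact_force: [-0.1, -0.6, 0.4]
finger_gap: 0.0848
grip_force: 0.0
shed [ 0.3652  0.2778 -0.2559] deg -14.7 res 0.027 tcp [0.3657 0.2757 0.1991] rot [ 0.001  0.992 -0.127 -0.001]
shift cm (before turn) [ 0.04 -0.05 19.44] after turn [ 1.000e-02 -2.000e-02  1.944e+01] turn [0.1 0.1 0.2] t 18.5 gap 0.08494013276566197
```

View pics/w_sh.png

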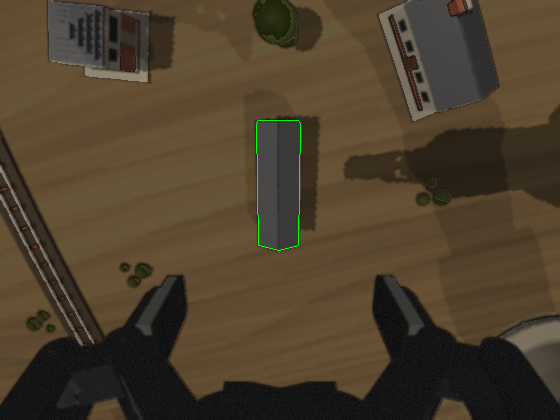

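```bash
python3 -m jog '0 -0.15 3 0 0 0 8.5; 0 0 4 0 0 0 8.5; 0 0 4 0 0 0 8.5; 0 0 4 0 0 0 8.5; 0 0 2 0 0 0 8.5; 0 0 1 0 0 0 8.5; 0 0 0.6 0 0 0 8.5; 0 0 0 0 0 0 8.5; 0 0 0 0 0 0 8.5'; python3 go.py .3655 .2772 .006 -14.8
```

```text
t: 19.4
tcp_pos: [0.3677, 0.2785, 0.0154]
eef_rot: [-0.001, 0.992, -0.128, 0.001]
contact_force: [0.5, 0.9, 0.3]
finger_gap: 0.0849
grip_force: 0.0
shift cm (before turn) [-0.18  0.18  0.94] after turn [-0.18  0.18  0.94] turn [-0.1 -0.1  0. ] t 19.4 gap 0.08489764555054147
```

```bash
python3 -m jog '-0.15 0.15 0.4 0 0 0 8.5; 0 0 0.4 0 0 0 8.5; 0 0 0.15 0 0 0 6; 0 0 0 0 0 0 3.5; 0 0 0 0 0 0 3.5; 0 0 0 0 0 0 3.5; 0 0 0 0 0 0 3.5; 0 0 0 0 0 0 3.5;0 0 0 0 0 0 3.5' 45; python3 -m jog '0 0 -1 0 0 0 3.5; 0 0 -2 0 0 0 3.5; 0 0 -4 0 0 0 3.5; 0 0 -4 0 0 0 3.5;0 0 -4 0 0 0 3.5;0 0 -3 0 0 0 3.5;0 0 0 0 0 0 3.5;0 0 0 0 0 0 3.5'; python3 go.py .634 -.157 .19 -39.3
```

```text
t: 20.3
tcp_pos: [0.3653, 0.2771, 0.0051]
eef_rot: [-0.0, 0.992, -0.128, 0.0]
contact_force: [0.4, 0.2, 2.4]
finger_gap: 0.0394
grip_force: 47.3
t: 21.1
tcp_pos: [0.3647, 0.2763, 0.1852]
eef_rot: [0.0, 0.992, -0.129, 0.0]
contact_force: [-0.1, -0.4, -1.3]
finger_gap: 0.0392
grip_force: 47.2
shift cm (before turn) [37.09 35.03 -0.45] after turn [48.28 16.47 -0.48] turn [ 0.  -0.  24.5] t 21.1 gap 0.039198647514018456
```

```bash
python3 -m jog '2 1.9 0 0 0 0 3.5; 2.9 2.75 0 0 0 0 3.5; 2.9 2.75 0 0 0 0 3.5; 2.9 2.75 0 0 0 0 3.5; 2.9 2.75 0 0 0 0 3.5; 2.9 2.75 0 0 0 0 3.5; 2.9 2.75 0 0 0 0 3.5; 2.9 2.75 0 0 0 0 3.5; 2.9 2.75 0 0 0 0 3.5; 2.9 2.75 0 0 0 0 3.5';  python3 -m jog '0 1.9 0 0 0 0 3.5; 0 3.5 0 0 0 0 3.5; 0 3.5 0 0 0 0 3.5; 0 0 0 0 0 8.15 3.5; 0 0 0 0 0 8.15 3.5; 0 0 0 0 0 8.15 3.5; 0 0 0 0 0 0 3.5; 0 0 0 0 0 0 3.5'; python3 look.py pl pad_long .634 -.157 -.68; python3 go.py .634 -.157 .19 -39.3
```

```text
t: 22.1
tcp_pos: [0.5674, -0.0541, 0.1822]
eef_rot: [0.0, 0.992, -0.128, -0.003]
contact_force: [1.3, 1.1, -1.0]
finger_gap: 0.039
grip_force: 47.0
t: 22.9
tcp_pos: [0.5449, -0.1384, 0.1831]
eef_rot: [0.0, 0.943, -0.334, -0.002]
contact_force: [-0.1, 0.3, -1.3]
finger_gap: 0.0395
grip_force: 47.1
pad_long [ 0.6318 -0.1556 -0.6605] deg -37.8 res 0.17 tcp [ 0.5449 -0.1384  0.1831] rot [ 0.     0.943 -0.334 -0.002]
shift cm (before turn) [ 8.07 -4.15 -0.68] after turn [ 8.06 -4.19 -0.65] turn [0.1 0.2 0.2] t 22.95 gap 0.03949774611922252
```

View pics/w_pl.png

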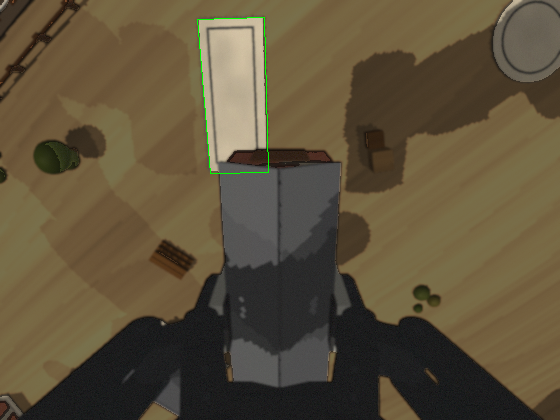

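```bash
python3 -m jog '2 -1 0 0 0 -0.4 3.5; 3 -1.5 0 0 0 0 3.5; 3 -1.6 0 0 0 0 3.5; 0 0 0 0 0 0 3.5; 0 0 0 0 0 0 3.5;0 0 0 0 0 0 3.5'; python3 go.py .633 -.1563 .009 -38.8
```

```text
t: 23.55
tcp_pos: [0.6331, -0.1568, 0.1845]
eef_rot: [0.0, 0.943, -0.332, -0.001]
contact_force: [0.5, 0.4, -1.5]
finger_gap: 0.0391
grip_force: 47.0
shift cm (before turn) [-1.000e-02 -4.000e-02  1.755e+01] after turn [-0.04 -0.03 17.55] turn [0.  0.1 0. ] t 23.55 gap 0.03910156857598247
```

```bash
python3 -m jog '0 0 2 0 0 0 3.5; 0 0 4 0 0 0 3.5; 0 0 4 0 0 0 3.5; 0 0 3.5 0 0 0 3.5; 0 0 2 0 0 0 3.5; 0 0 1 0 0 0 3.5; 0 0 0.4 0 0 0 3.5; 0 0 0.2 0 0 0 3.5; 0 0 0 0 0 0 3.5; 0 0 0 0 0 0 3.5'; python3 go.py .633 -.1563 .0085 -38.8
```

```text
t: 24.55
tcp_pos: [0.6352, -0.1573, 0.0155]
eef_rot: [-0.0, 0.943, -0.332, 0.001]
contact_force: [0.6, -0.3, -0.5]
finger_gap: 0.0391
grip_force: 47.0
shift cm (before turn) [-0.23  0.06  0.7 ] after turn [-0.23  0.06  0.7 ] turn [-0.1 -0.1 -0. ] t 24.55 gap 0.039130266666189364
```

```bash
python3 -m jog '-0.2 0 0.3 0 0 0 3.5; 0 0 0.2 0 0 0 3.5; 0 0 0 0 0 0 3.5'|grep -E 'tcp|cont'; python3 -m jog '0 0 0.1 0 0 0 3.5; 0 0 0 0 0 0 3.5'|grep -E 'tcp|cont';  python3 -m jog '0 0 0.1 0 0 0 3.5; 0 0 0 0 0 0 3.5'|grep -E 'tcp|cont'
```

```text
tcp_pos: [0.6321, -0.1557, 0.0085]
contact_force: [0.1, -0.1, -1.6]
tcp_pos: [0.6325, -0.1558, 0.0082]
contact_force: [-0.3, 0.0, 1.1]
tcp_pos: [0.6325, -0.1558, 0.0082]
contact_force: [-3.6, 0.7, 5.1]
```

```bash
python3 -m jog '0 0 -0.05 0 0 0 5; 0 0 0 0 0 0 6; 0 0 0 0 0 0 7; 0 0 0 0 0 0 8.5; 0 0 0 0 0 0 8.5; 0 0 -2 0 0 0 8.5; 0 0 -4 0 0 0 8.5; 0 0 -4 0 0 0 8.5; 0 0 -4 0 0 0 8.5; 0 0 -4 0 0 0 8.5'; python3 -m jog '0 0 -4 0 0 0 8.5; 0 0 0 0 0 0 8.5;  0 0 0 0 0 0 8.5'; python3 look.py sh2 shed .633 -.156 -.68;  python3 go.py .463 -.097 .23 -38.8
```

```text
t: 26.25
tcp_pos: [0.6323, -0.1558, 0.189]
eef_rot: [-0.0, 0.943, -0.332, 0.0]
contact_force: [0.1, -0.5, 0.2]
finger_gap: 0.0851
grip_force: 0.0
t: 26.55
tcp_pos: [0.6332, -0.1559, 0.2289]
eef_rot: [-0.0, 0.943, -0.332, 0.002]
contact_force: [0.5, 0.5, -0.7]
finger_gap: 0.0849
grip_force: 0.0
shed [ 0.638  -0.1589 -0.6594] deg -37.8 res 0.233 tcp [ 0.6332 -0.1559  0.2289] rot [-0.     0.943 -0.332  0.002]
shift cm (before turn) [-16.87   6.03  -0.29] after turn [-16.87   6.02  -0.3 ] turn [ 0.  0. -0.] t 26.6 gap 0.08482751969031596
```

View pics/w_sh2_raw.png

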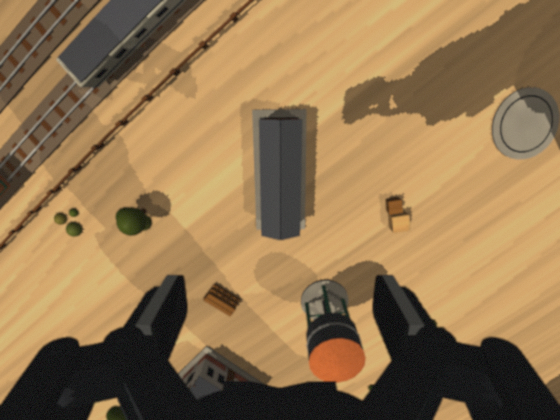

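```bash
python3 -m jog '-2.5 0.9 0 0 0 0 8.5; -3.6 1.28 0 0 0 0 8.5; -3.6 1.28 0 0 0 0 8.5; -3.6 1.28 0 0 0 0 8.5; -3.57 1.28 0 0 0 0 8.5; 0 0 0 0 0 0 8.5; 0 0 0 0 0 0 8.5'; python3 look.py tw tower .463 -.097 0;  python3 go.py .463 -.097 .067 -38.8
```

```text
t: 27.3
tcp_pos: [0.462, -0.097, 0.2262]
eef_rot: [0.0, 0.943, -0.332, -0.001]
contact_force: [0.0, -0.1, 0.6]
finger_gap: 0.0848
grip_force: 0.0
tower [ 0.466  -0.0948 -0.0503] deg -2.9 res 0.075 tcp [ 0.462  -0.097   0.2262] rot [ 0.     0.943 -0.332 -0.001]
shift cm (before turn) [-0.03 -0.02 15.96] after turn [-4.000e-02 -1.000e-02  1.596e+01] turn [ 0.  0. -0.] t 27.35 gap 0.08514362689004318
```

View pics/w_tw.png

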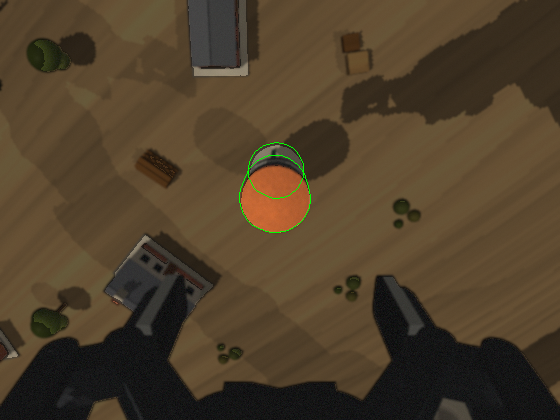

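```bash
python3 go.py .4655 -.095 .066 -38.8; python3 -m jog '0.1 -0.4 3 0 0 0 8.5; 0 0 4 0 0 0 8.5; 0 0 4 0 0 0 8.5; 0 0 2.5 0 0 0 8.5; 0 0 1.3 0 0 0 8.5; 0 0 0.8 0 0 0 8.5; 0 0 0 0 0 0 8.5; 0 0 0 0 0 0 8.5';python3 go.py .4655 -.095 .066 -38.8
```

```text
shift cm (before turn) [ 0.04 -0.33 16.06] after turn [ 0.03 -0.32 16.06] turn [ 0.  0. -0.] t 27.35 gap 0.08514362689004318
t: 28.15
tcp_pos: [0.4677, -0.0947, 0.0718]
eef_rot: [-0.0, 0.943, -0.332, 0.001]
contact_force: [0.7, 0.3, 0.3]
finger_gap: 0.085
grip_force: 0.0
shift cm (before turn) [-0.16  0.17  0.58] after turn [-0.16  0.17  0.58] turn [-0.  -0.1 -0. ] t 28.15 gap 0.08496338808509982
```

```bash
python3 -m jog '-0.15 0.15 0.3 0 0 0 8.5; 0 0 0.2 0 0 0 8.5; 0 0 0 0 0 0 8.5; 0 0 0 0 0 0 7; 0 0 0 0 0 0 5.3; 0 0 0 0 0 0 5.3; 0 0 0 0 0 0 5.3; 0 0 0 0 0 0 5.3; 0 0 0 0 0 0 5.3' 45; python3 -m jog '0 0 -1 0 0 0 5.3; 0 0 -2 0 0 0 5.3; 0 0 -3 0 0 0 5.3; 0 0 -3 0 0 0 5.3;0 0 -1.5 0 0 0 5.3;0 0 0 0 0 0 5.3;0 0 0 0 0 0 5.3'; python3 go.py .506 -.408 .17 -38.8
```

```text
t: 29.05
tcp_pos: [0.4652, -0.0947, 0.0669]
eef_rot: [-0.0, 0.943, -0.332, 0.001]
contact_force: [0.3, 1.6, 4.1]
finger_gap: 0.057
grip_force: 48.4
t: 29.75
tcp_pos: [0.4637, -0.0948, 0.1707]
eef_rot: [0.0, 0.943, -0.332, -0.001]
contact_force: [-0.3, 0.2, -1.2]
finger_gap: 0.0568
grip_force: 48.3
shift cm (before turn) [22.94 21.74  0.06] after turn [22.93 21.76  0.07] turn [ 0.1  0.1 -0. ] t 29.75 gap 0.0568158201479617
```

```bash
python3 -m jog '1 2 0 0 0 0 5.3; 2 3.2 0 0 0 0 5.3; 2 3.3 0 0 0 0 5.3; 2 3.3 0 0 0 0 5.3; 2 3.3 0 0 0 0 5.3; 2 3.3 0 0 0 0 5.3; 1 3.3 0 0 0 0 5.3; 0 0 0 0 0 0 5.3; 0 0 0 0 0 0 5.3'; python3 look.py pr pad_round .506 -.408 0; python3 go.py .506 -.408 .17 -38.8
```

```text
t: 30.65
tcp_pos: [0.4201, -0.3392, 0.1692]
eef_rot: [-0.001, 0.943, -0.334, -0.002]
contact_force: [1.2, 0.4, -1.6]
finger_gap: 0.0569
grip_force: 48.4
pad_round [ 0.504  -0.4063  0.0605] deg 3.5 res 0.067 tcp [ 0.4201 -0.3392  0.1692] rot [-0.001  0.943 -0.334 -0.002]
shift cm (before turn) [11.01  0.16 -0.09] after turn [11.01  0.17 -0.04] turn [-0.1  0.2 -0. ] t 30.7 gap 0.057006503270307665
```

View pics/w_pr.png

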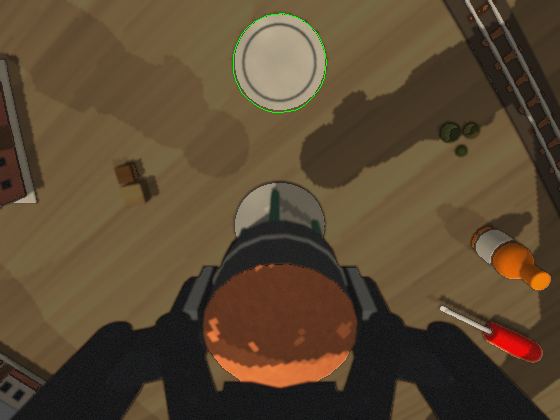

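```bash
python3 go.py .505 -.4068 .07 -38.8; python3 -m jog '2 0 0 0 0 0 5.3; 3 0 0 0 0 0 5.3; 3 0.1 0 0 0 0 5.3; 2.85 0 0 0 0 0 5.3; 0 0 0 0 0 0 5.3; 0 0 2 0 0 0 5.3; 0 0 3 0 0 0 5.3; 0 0 2.5 0 0 0 5.3; 0 0 1 0 0 0 5.3; 0 0 0 0 0 0 5.3'; python3 -m jog '0 0 0 0 0 0 5.3'; python3 go.py .505 -.4068 .07 -38.8
```

```text
shift cm (before turn) [10.9   0.14  9.91] after turn [10.86  0.14  9.96] turn [-0.1  0.2 -0. ] t 30.7 gap 0.057006503270307665
t: 31.7
tcp_pos: [0.5048, -0.4052, 0.0842]
eef_rot: [-0.001, 0.943, -0.331, -0.002]
contact_force: [-0.3, -0.4, -0.8]
finger_gap: 0.0572
grip_force: 48.4
t: 31.8
tcp_pos: [0.5067, -0.4074, 0.0875]
eef_rot: [0.0, 0.943, -0.332, 0.001]
contact_force: [0.2, -0.6, -1.3]
finger_gap: 0.0568
grip_force: 48.4
shift cm (before turn) [-0.18  0.06  1.75] after turn [-0.17  0.06  1.75] turn [-0.  -0.1  0. ] t 31.8 gap 0.05676136690581065
```

```bash
python3 -m jog '-0.1 0 0.7 0 0 0 5.3; 0 0 0.5 0 0 0 5.3; 0 0 0.3 0 0 0 5.3; 0 0 0 0 0 0 5.3; 0 0 0 0 0 0 5.3'|grep -E 'tcp|cont'; python3 -m jog '0 0 0.1 0 0 0 5.3; 0 0 0 0 0 0 5.3'|grep -E 'tcp|cont';  python3 -m jog '0 0 0.1 0 0 0 5.3; 0 0 0 0 0 0 5.3'|grep -E 'tcp|cont'
```

```text
tcp_pos: [0.5051, -0.4072, 0.0714]
contact_force: [-0.3, -0.6, -1.5]
tcp_pos: [0.5052, -0.4072, 0.0705]
contact_force: [-1.0, -0.5, -1.4]
tcp_pos: [0.5053, -0.4073, 0.07]
contact_force: [-1.0, 0.5, 2.1]
```

Contact at 0.070, as expected. I release, back off and check everything from above.

```bash
python3 -m jog '0 0 0 0 0 0 6; 0 0 0 0 0 0 7; 0 0 0 0 0 0 8.5; 0 0 0 0 0 0 8.5; 0 0 -2 0 0 0 8.5; 0 0 -4 0 0 0 8.5; 0 0 -4 0 0 0 8.5; 0 0 -4 0 0 0 8.5; 0 0 -2 0 0 0 8.5; 0 0 0 0 0 0 8.5'; python3 -m jog '-3.5 2 0 0 0 0 8.5; -3.5 2 0 0 0 0 8.5; -3.5 2 0 0 0 0 8.5; -3.5 2 0 0 0 0 8.5; 0 0 0 0 0 0 8.5; 0 0 0 0 0 0 8.5'; python3 - <<'E'
from fit import *
o=[]
for n in("top","side"):
    im=capture(n);cv2.imwrite(f"pics/{n}9.png",im[...,::-1]);c=cam(n)
    o.append(im[...,::-1])
t,s=o
f=lambda im,x,y:cv2.resize(im[y-30:y+30,x-40:x+40],None,fx=3,fy=3,interpolation=cv2.INTER_CUBIC)
P=[(.506,-.407,.05),(.532,.393,.03),(.448,.104,.03),(.633,-.156,.02)]
rows=[]
for im,n in((t,"top"),(s,"side")):
    k=[f(im,*np.clip(proj(cam(n),p)[0].astype(int),[40,30],[519,389])) for p in P];rows+=[np.hstack(k[:2]),np.hstack(k[2:])]
cv2.imwrite("pics/final.png",cv2.resize(np.vstack([np.hstack(rows[:2]),np.hstack(rows[2:])]),(800,300)))
E
```

```text
t: 33.7
tcp_pos: [0.5071, -0.4086, 0.2342]
eef_rot: [0.001, 0.943, -0.332, 0.004]
contact_force: [0.5, 1.0, 0.7]
finger_gap: 0.0851
grip_force: 0.0
t: 34.3
tcp_pos: [0.3446, -0.3815, 0.2285]
eef_rot: [-0.0, 0.943, -0.333, -0.001]
contact_force: [1.2, 0.3, -0.1]
finger_gap: 0.085
grip_force: 0.0
```

View pics/final.png

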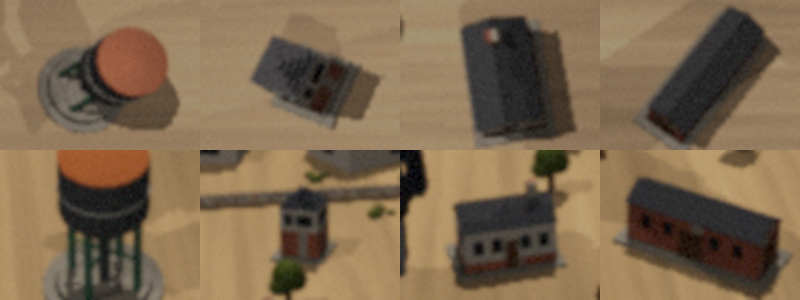

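```bash
python3 - <<'E'
from fit import *
pads={"tower":("pad_round",.5055,-.407,0),"signalbox":("pad_square",.532,.393,-.39),"station":("pad_rect",.448,.1035,.171),"shed":("pad_long",.633,-.1565,-.675)}
B={k:M[k] for k in pads}
for k,(p,x,y,a) in pads.items():
  for n in("top","side"):
    im=cv2.imread(f"pics/{n}9.png")[...,::-1];c=cam(n);m=mask(im);F_=F
    def hull(P,q,o):
        P=np.array(P);ca,sa=np.cos(q[2]),np.sin(q[2]);W=np.c_[P[:,0]*ca-P[:,1]*sa+q[0],P[:,0]*sa+P[:,1]*ca+q[1],P[:,2]+q[3]]
        cv2.fillConvexPoly(o,cv2.convexHull(np.round(((proj(c,W)+.5)*F-.5)*16).astype(np.int32)),1,shift=4)
    roi=np.zeros_like(m)
    for P in B[k]+M[p]:hull(P,(x,y,a,.003),roi)
    roi=cv2.dilate(roi,np.ones((33,33)))
    def cost(d):
        # joint camera/pad shift d[3:5] plus building offset d[:3] relative to the pad
        o=np.zeros_like(m);X,Y=x+d[3],y+d[4]
        hull(M[p][0],(X,Y,a,0),o)
        for P in B[k]:hull(P,(X+d[0],Y+d[1],a+d[2],.003),o)
        return ((o!=m)&(roi>0)).sum()/o.sum()
    sim=np.vstack([np.zeros(5)]+list(np.diag([.005,.005,.08,.003,.003])))
    r=minimize(cost,np.zeros(5),method="Nelder-Mead",options=dict(initial_simplex=sim,xatol=1e-5,fatol=1e-5))
    print(k,n,"offset mm",(r.x[:2]*1e3).round(1),"yaw",r.x[2].round(3),"res",round(r.fun,3))
E
```

```text
tower top offset mm [-2.8  5.6] yaw 0.077 res 0.066
tower side offset mm [-0.4 -1.9] yaw 0.088 res 0.098
signalbox top offset mm [1.6 1.8] yaw -0.032 res 0.06
signalbox side offset mm [  0.8 -11.7] yaw 0.266 res 0.328
station top offset mm [-0.3  2.8] yaw -0.006 res 0.061
station side offset mm [ 0.5 -7. ] yaw -0.131 res 0.125
shed top offset mm [-1.9  0.9] yaw 0.01 res 0.067
shed side offset mm [-2.6 -3.7] yaw -0.014 res 0.069
```

```bash
python3 -c "
from plant import *
print(finish_job())"
```

```text
the job is handed in; nothing more can be done
None
```

All four buildings are on their matching foundations, set down gently and upright, and the job was handed in at about 34 s of the allowed 134 s. In the final top view all four were 6 mm or less off centre and well aligned. The side view was too oblique to confirm this for the signal box and station house. The arm never went near the timber stack or crates, and I did not re-measure them.

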